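# Uncover the telescoping work lamp and hold it fully extended

## Task

Lift the loose cover plate off the two pins of the work-lamp dock and lay it flat on the bare table top, grip upwards, without dropping it. Then take the lamp head, squeeze in its red release button and, keeping it squeezed, pull the telescoping mast straight up past the halfway stop to the second, final stop. Finish while still holding the lamp up there with the button squeezed (it sinks back when let go), and leave the spark plug and the magnet puck where they stand.

Things in the scene. Friction and masses are not known exactly. Their poses are not given: they have to be found in the camera images.
- dock: Grey lamp dock, fixed. Origin under the centre of its foot plate, on the table. Foot 80 (x) x 170 (y) x 10 mm. Posts 40 (x) x 18 (y) mm at y = -72 and +72 mm, tops at z = 126 mm, each with an 8 mm pin up to z = 138 mm. Midway the vertical mast: outer tube, 38 mm wide collar, top z = 81 mm, then sliding tubes and lamp head. The x sides are open for fingers from above
- cover: Loose aluminium plate 60 (x) x 176 (y) x 6 mm, 0.11 to 0.22 kg, on the post tops above the lamp head (underside at dock z = 126 mm, axes as the dock's). Origin: centre of its underside. 13 mm holes at y = -72 and +72 mm over the pins: lift straight up 15 mm to clear. On top a black bar grip, 14 mm wide (x), 60 long (y), top 32 mm above the origin: pinch across x from above
- lamp (a joint): Rise of the lamp head on its telescoping mast, m: 0 stowed, first stop 0.045, second and final stop 0.090. With the button out an inner latch blocks the rise within 3 mm of 0 and of the first stop; with it in the mast slides freely (about 3 N, its weight) to the final stop. No latch there: let go, it sinks back
- lamp_head: Black lamp head with a yellow band, 36 (x) x 46 (y) x 34 mm high, white window on top, on the mast midway between the posts. Origin: centre of its underside, at dock (0, 0, 84 mm) when stowed; axes as the dock's. 0.25 kg with its tube
- lamp_grip (a point): Grip point: centre of the lamp head at the button's mid-height, 18 mm above the head's underside (dock z = 102 mm stowed). Close the fingers along the dock's x, one on the button, one on the far face (42 mm wide over the button, 37 mm with it in)
- button (a joint): Travel of the red release button, m: 0 out, 0.005 fully in (about 6 N, springs back). It is 18 x 18 mm, stands 6 mm proud of the middle of the lamp head's -x face and moves along the head's +x; the latch is free beyond 0.0035
- spark_plug: Bystander: loose used spark plug, 21 x 58 x 24 mm, lying behind the dock (on its +x side). Origin under its centre
- magnet_puck: Bystander: loose grey steel puck with a pin on top, 49 mm diameter, 52 mm high, standing on the table to the left (+y), between the trays. Origin under its centre
- bare_patch (a point): Point on the table top (z = 0) in the middle of a bare patch on the right (-y), between the trays: nothing stands within 90 mm of it in world x or 60 mm in world y, a good place for the cover laid with its long side along world x

How it is judged (in metres and radians):
On the way, in this order (a step that is already met when the one before it is completed fails the run):
1. the cover plate has been lifted off the pins and lies flat on the table, grip up, let go (height (world z) of cover below 0.008 m and angle between cover's own z axis and vertical below 0.08 rad and contact force between the fingers and cover below 0.3 N), for 0.2 s.
2. the lamp is pulled up to the second stop by the fingers, with the button squeezed in (value of joint lamp above 0.084 m and contact force between the fingers and lamp_head above 2 N and value of joint button above 0.0035 m), for 0.2 s.
At the end, for the whole second after the job is handed in: The lamp stands at its second stop (travel over 84 of 90 mm) and still, held by the fingers (more than 2 N) with the button squeezed in (over 3.5 mm); the cover plate lies at rest flat on the table (underside below 8 mm, tilt under 0.08 rad, grip up), untouched by the fingers (all of step 1 and all of step 2 and linear speed of each of cover, lamp_head below 0.02 m/s); the arm keeps its last pose, push and grip.
It fails at once if the spark plug is moved by more than 30 mm (distance of spark_plug from where it was at the start of the episode above 0.03 m).
It fails at once if the magnet puck is moved by more than 30 mm (distance of magnet_puck from where it was at the start of the episode above 0.03 m).
It fails at once if the cover plate is dropped (falls faster than 0.7 m/s out of the fingers) (linear speed of cover above 0.7 m/s and contact force between the fingers and cover below 0.1 N).
It also fails if it takes over 51 s, if anything falls off the work surface, if the arm or the gripper's body presses on something with over 40 N, if the wrist force passes 120 N, or if a joint passes its speed limit or range.

## Robot

A 6-joint arm with a two-finger parallel gripper is mounted at the origin on a cart in front of the work surface, level with it; the furniture and walls round the work are solid. World frame = base frame: x ahead of the robot, y to its left, z up, the work surface at z = 0. Lengths are in mm, angles in rad, forces in N, time in s.
With the tool pointing down it reaches from about 350 to 875 mm from the base axis. Payload 4.2 kg.
Tool frame: the origin (TCP) lies midway between the tips of the shut fingers; the grasp point (between the pads) lies 19 mm behind it (arm.grasp_offset is the distance from the TCP to the grasp point, in mm); z points along the fingers, y is the line along which they close (so a half turn about z gives the same grasp; the last joint's range is limited). The gripper opens to 85 mm and grips with 20 to 120 N. Pads are 22 mm wide; open, the fingers measure 114 mm over their backs; the gripper's body (76 mm by 85 mm) begins 54 mm behind the grasp point. The pads swing forward as they close: fully open they stand 13 mm farther back than shut.
Start: joints at [-1.05, 0.385, 0.008, 0, -1.194, -0.259], TCP at [161.779, -603.678, 231.312] pointing down, gripper open.
Joint ranges: [-3.14, 3.14], [-1.21, 2.06], [-1.07, 1.41], [-3.16, 2.05], [-2.99, -0.16], [-3.1, 3.1]. Speed limits (rad/s): [2.79, 2.79, 3.14, 3.14, 3.14, 3.14].

## Interface

Orientations are given as a unit quaternion [x, y, z, w].
In Python, from bench import arm gives the robot as it stands. The module is installed in compiled form; this text tells all that it offers.
- The arm moves only by the tool servo_tool, never from a script. Its argument "increments" is a list of rows, each a list of 7 numbers: the opening, from 0 (shut) to 1 (fully open), then the shift along the tool's x, y, z in m, then the turn, a rotation vector about the tool's x, y, z in degrees. In form: [[grip, x, y, z, ax, ay, az], ...]. A call has 1 to 12 rows; each row is the pose to reach, as a shift and turn from the pose commanded when the call began, along the tool's axes at that moment; what a row does not reach only later rows make up. A row lasts 1/8 s, in which the tool goes at most 62.5 mm and 10.7 degrees, less where a joint would pass 70% of its speed; a pose out of reach is approached as far as the arm can. A call with a gripper value outside its range is refused whole. The fingers move at their own pace and stop on an object; the grip force is fixed at half the most. Time passes only in rows, so rows that repeat a pose let the fingers close. It gives the time, the measured TCP pose, the force, the opening and the grip force at its end, in the units of the state.
- arm.read_state(): the state, without advancing time (a new reading comes with each control period).
- arm.get_image(name): name is "scene" or "top"; returns a dict with "color" (420x560x3 uint8, red, green, blue), "fx", "fy", "cx", "cy" (pixels), "k1" (the pictures are not rectified: a ray, as slopes to the right and down, at radius r is drawn at 1 + k1 r^2 times it, then the intrinsics apply), "rvec" (rotation vector, rad) and "tvec" (3), from world to camera coordinates, as OpenCV has them. Camera axes: x right, y down, z forward; pixel columns grow to the right and rows downward; lengths in mm; the calibration is good to about 2 mm. A picture is of the moment at which its call begins. There is no depth.
- arm.job_done(): hands the job in; it is judged then, once.
Trained networks look in the newest picture that a camera, given by its name, has taken for a name from the list of things; names that differ only in an ending like _2 or _b are one class to them, and where a whole thing is asked for, a point or a joint stands for the part that bears it (a point fixed in the world has none). Each returns a list of dicts, best first, with "p" (0 to 1); they miss things now and then, are a little off and sometimes report something else, mostly with a low value. They report only what shows in the picture. A call takes as long as a camera call.
- arm.look_for(camera, thing): "box" ([centre column, centre row, width, height] in pixels, round what is visible of it).
- arm.spot_point(camera, thing): "centre" ([column, row] in pixels: a listed point, or the origin of a listed thing).
The state is a dict: "clock": time; "joints": joint angles; "joint_vel": joint speeds; "joint_efforts": joint torques, N m; "position": TCP position; "ee_rot": TCP orientation; "contact_force": force on the tool from outside, world axes, zero at the start; "wrist_torque": the same for the moment, N m; "gripper_width": finger opening in mm; "grasp_force": force on a finger pad.
Only numpy, scipy, OpenCV 4.12 (cv2) and the standard library are available. Lean on these libraries where they do the work, as an engineer would, in place of code of your own. Each camera call takes 0.05 s, during which the arm holds its last target. There are 200 camera calls.

## Working session

There is one attempt and no reset: what is moved stays moved. The work goes in short steps, Python scripts to look and compute and a tool call to move; the robot and the scene stay as the last step left them, time stands still between calls to the robot, and variables do not carry over. Pictures are saved under pics/ and viewed, at most 10 in all, crops included, and the job is handed in when it is done.

Besides the shell and the picture viewer there is one more tool, called after "Call:" as name([rows], argument=value, ...), one row to a line, values as JSON. servo_tool: Moves the arm, as the interface text tells. Its arguments: {"type":"object","properties":{"increments":{"type":"array","items":{"type":"array","items":{"type":"number"}}}},"required":["increments"]}

```bash
mkdir -p pics
cat > h.py <<'E'
import numpy as np, cv2
from bench import arm
from scipy.optimize import least_squares
from scipy.spatial.transform import Rotation as R
def cam(n):
    d=arm.get_image(n); d['n']=n
    d['R']=cv2.Rodrigues(np.array(d['rvec'],float))[0]; d['t']=np.array(d['tvec'],float).ravel(); return d
def proj(d,P):
    q=(d['R']@np.atleast_2d(P).T).T+d['t']; s=q[:,:2]/q[:,2:]
    s=s*(1+d['k1']*(s**2).sum(1,keepdims=True))
    return s*[d['fx'],d['fy']]+[d['cx'],d['cy']]
def ray(d,uv):
    s0=(np.array(uv,float)-[d['cx'],d['cy']])/[d['fx'],d['fy']]; s=s0.copy()
    for _ in range(20): s=s0/(1+d['k1']*(s@s))
    return -d['R'].T@d['t'], d['R'].T@np.r_[s,1]
def onz(d,uv,z):
    c,r=ray(d,uv); return c+r*(z-c[2])/r[2]
def tri(obs):
    A=np.zeros((3,3));b=np.zeros(3)
    for d,uv in obs:
        c,r=ray(d,uv); r/=np.linalg.norm(r); M=np.eye(3)-np.outer(r,r); A+=M;b+=M@c
    p=np.linalg.solve(A,b); return p,[np.round(proj(d,p)[0]-uv,1) for d,uv in obs]
E
python3 - <<'E'
from h import *
np.set_printoptions(precision=1,suppress=True)
D={n:cam(n) for n in('scene','top')}
for n,d in D.items():
    cv2.imwrite(f'pics/{n}0.png',d['color'][:,:,::-1]); print(n,'cam at',-d['R'].T@d['t'],d['fx'],d['k1'])
for t in['dock','cover','lamp_head','lamp_grip','spark_plug','magnet_puck','bare_patch']:
    o=[]
    for n,d in D.items():
        r=arm.spot_point(n,t)[:2]; print(t,n,[(np.round(x['centre']),round(x['p'],2)) for x in r])
        if r:o.append((d,np.array(r[0]['centre'])))
    if len(o)==2: print('   ',*tri(o))
E
```

```text
scene cam at [-80.4 684.6 819.6] 446.4646818980924 -0.030231685651264446
top cam at [ 482.9   21.8 1676.4] 490.5762547847294 -0.17220837190850732
dock scene [(array([290., 222.]), 0.77)]
dock top [(array([308., 194.]), 0.8)]
    [656.2 -81.7   7.7] [array([-1.5, -0.1]), array([0.9, 1. ])]
cover scene [(array([290., 184.]), 0.92)]
cover top [(array([312., 194.]), 0.69)]
    [648.5 -78.  147.9] [array([1. , 0.1]), array([-0.6, -0.7])]
lamp_head scene [(array([289., 200.]), 0.54)]
lamp_head top []
lamp_grip scene [(array([285., 194.]), 0.62)]
lamp_grip top []
spark_plug scene [(array([268., 212.]), 0.56)]
spark_plug top [(array([311., 176.]), 0.43)]
    [731.7 -80.8   1.2] [array([3. , 0.2]), array([-1.9, -2. ])]
magnet_puck scene [(array([194., 334.]), 0.77)]
magnet_puck top [(array([178., 237.]), 0.66)]
    [506.3 365.2   1.9] [array([-0.1, -0. ]), array([0.1, 0. ])]
bare_patch scene [(array([367., 195.]), 0.93)]
bare_patch top [(array([397., 217.]), 0.64)]
    [ 590.1 -386.4   -0.2] [array([1.1, 0.1]), array([-0.6, -0.8])]
```

Run:
```python
import cv2,numpy as np
a=cv2.imread('pics/top0.png')[120:300,220:460]; b=cv2.imread('pics/scene0.png')[130:270,210:430]
a=cv2.resize(a,(640,480),interpolation=3);b=cv2.resize(b,(770,490),interpolation=3)
cv2.imwrite('pics/a.png',a);cv2.imwrite('pics/b.png',b)
```

```text
(no output)
```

View pics/a.png

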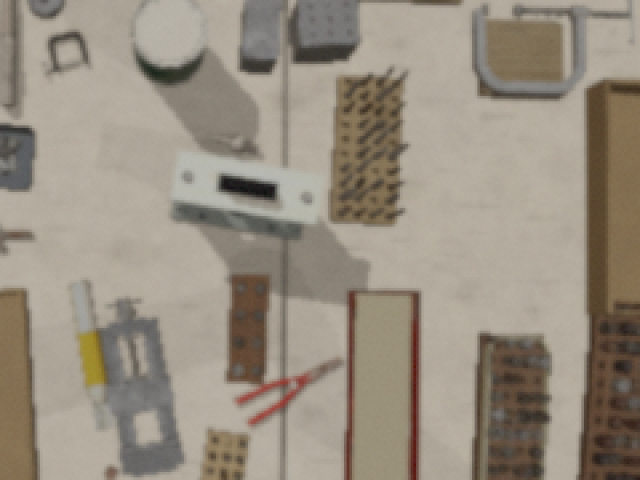

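View pics/b.png

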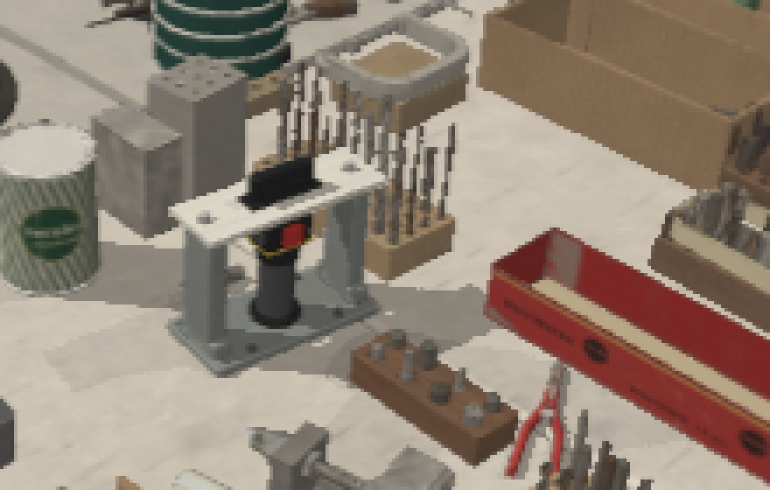

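The top picture shows the white plate with pin holes near crop (188,177) and (307,198) and the black grip at (248,187). The bare patch is free, and the spark plug is at (232,142). The scene picture shows holes at crop (207,217) and (349,168), with the red button facing the camera. Next I refine the pose from the holes and the grip.

Run:
```python
from h import *
np.set_printoptions(precision=1,suppress=True)
D={n:cam(n) for n in('scene','top')}
def dark(d,uv,r=4):
    g=cv2.cvtColor(d['color'],cv2.COLOR_RGB2GRAY).astype(float); u,v=np.round(uv).astype(int)
    w=g[v-r:v+r+1,u-r:u+r+1]; w=np.clip(np.percentile(w,60)-15-w,0,None)
    Y,X=np.mgrid[v-r:v+r+1,u-r:u+r+1]; return np.array([(w*X).sum(),(w*Y).sum()])/w.sum()
S=[((269.1,192),(309.7,178)),((290.5,186.4),(335.1,194.2))]
obs={}
for (n,d),s in zip(D.items(),S):
    obs[n]=[dark(d,q,3) for q in s]; print(n,obs[n])
for i in(0,1): print(tri([(D[n],obs[n][i]) for n in D]))
def model(p,z):
    c,s=np.cos(p[2]),np.sin(p[2]); return np.array([[p[0]-s*y,p[1]+c*y,z] for y in(72,-72)])
f=lambda p:np.concatenate([(proj(D[n],model(p,p[3]))-obs[n]).ravel() for n in D])
r=least_squares(f,[650,-80,-.1,132]);print('pose',r.x[:2],'yaw %.3f'%r.x[2],'z',r.x[3],r.fun)
p=r.x
# overlay
def box(x0,x1,y0,y1,z):
    c,s=np.cos(p[2]),np.sin(p[2]); return np.array([[p[0]+c*x-s*y,p[1]+s*x+c*y,z] for x,y in((x0,y0),(x1,y0),(x1,y1),(x0,y1))])
out=[]
for n,(u,v) in(('top',(260,160)),('scene',(250,150))):
    k=6 ; im=cv2.resize(D[n]['color'][v:v+85,u:u+100,::-1],None,fx=k,fy=k,interpolation=3)
    for b in(box(-30,30,-88,88,132),box(-7,7,-30,30,158),box(-40,40,-85,85,10)):
        q=((proj(D[n],b)-[u-.5,v-.5])*k).astype(np.int32); cv2.polylines(im,[q],True,(0,0,255),1)
    out.append(im[:,:600])
a=np.hstack(out); cv2.imwrite('pics/ov.png',cv2.resize(a,(800,int(a.shape[0]*800/a.shape[1]))))
```

```text
scene [array([268.3, 192.2]), array([309.7, 177.5])]
top [array([289.9, 186. ]), array([334.6, 194.1])]
(array([671.3, -12.1, 136.6]), [array([0., 0.]), array([-0., -0.])])
(array([ 648. , -153.9,  136.8]), [array([0.1, 0. ]), array([-0.1, -0.1])])
pose [659.7 -83. ] yaw -0.162 z 136.65565798186967 [-0.   0.   0.1  0.  -0.1 -0.   0.  -0.1]
```

View pics/ov.png

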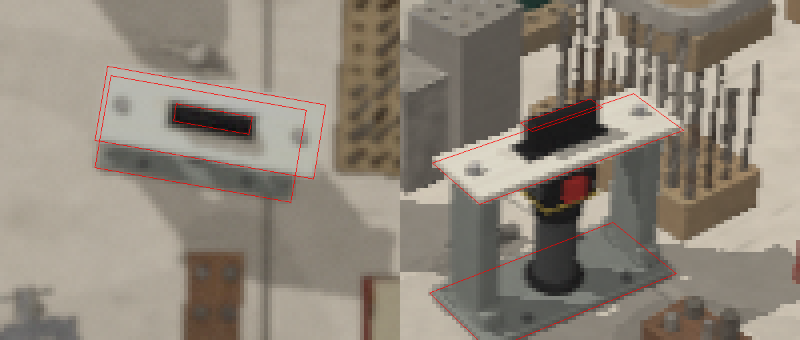

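The overlay fits both views. The hole centres come out at z≈137, which agrees with the pin tops, so the dock is at (660,-83) with yaw -0.162. Now the move frames.

```bash
cat >> h.py <<'E'
def goal(x,y,z,tooly,tilt=None):
    """print shift in tool axes (m) and turn (deg) to reach TCP x,y,z pointing down, tool y along world angle tooly (deg, mod 180)"""
    s=arm.read_state(); T=R.from_quat(s['ee_rot']); M=T.as_matrix()
    d=M.T@(np.array([x,y,z])-s['position'])/1000
    a=np.deg2rad(tooly)
    for k in(0,np.pi):
        ty=np.array([np.cos(a+k),np.sin(a+k),0]); tz=np.array([0,0,-1.]); G=np.c_[np.cross(ty,tz),ty,tz]
        print('shift',np.round(d,4),'turn',np.round((T.inv()*R.from_matrix(G)).as_rotvec(degrees=True),1))
    print('pos',np.round(s['position'],1),'tool y %.1f'%np.rad2deg(np.arctan2(M[1,1],M[0,1])),'tz',np.round(M[:,2],3),'j',np.round(s['joints'],2),'F',np.round(s['contact_force'],1),'w',s['gripper_width'],s['grasp_force'],s['clock'])
E
python3 -c "
from h import *
goal(659.7,-83,220,-9.3)"
```

```text
shift [-0.6157  0.3741  0.0113] turn [ -0.    0.  114.3]
shift [-0.6157  0.3741  0.0113] turn [ -0.   -0.  -65.7]
pos [ 161.8 -603.7  231.3] tool y 105.0 tz [-0. -0. -1.] j [-1.05  0.38  0.01  0.   -1.19 -0.26] F [0.  1.4 0.8] w 85.10233770599253 0.0 0.9
```

Call:
servo_tool([
  [1, -0.05, 0.03, 0, 0, 0, -5.5],
  [1, -0.1, 0.06, 0, 0, 0, -11],
  [1, -0.15, 0.092, 0, 0, 0, -16.5],
  [1, -0.2, 0.122, 0, 0, 0, -22],
  [1, -0.25, 0.153, 0, 0, 0, -27.5],
  [1, -0.3, 0.183, 0, 0, 0, -33],
  [1, -0.35, 0.214, 0, 0, 0, -38.5],
  [1, -0.4, 0.244, 0, 0, 0, -44],
  [1, -0.45, 0.275, 0, 0, 0, -49.5],
  [1, -0.5, 0.305, 0, 0, 0, -55],
  [1, -0.55, 0.336, 0, 0, 0, -60.5],
  [1, -0.6157, 0.3741, 0, 0, 0, -65.7],
])

```text
clock: 2.4
position: [651.3, -91.0, 231.7]
ee_rot: [-0.649, 0.761, -0.0, 0.0]
contact_force: [0.6, -1.4, 1.0]
gripper_width: 85.2
grasp_force: 0.0
```

```bash
python3 -c "
from h import *
goal(659.7,-83,136.5,-9.3)"
```

```text
shift [-0.0093 -0.007   0.0952] turn [   0.    -0.  -179.8]
shift [-0.0093 -0.007   0.0952] turn [-0.  -0.   0.2]
pos [651.3 -91.  231.7] tool y 170.9 tz [ 0.001 -0.    -1.   ] j [ 0.11  0.44  0.1   0.   -1.23 -0.27] F [ 0.6 -1.4  1. ] w 85.228915051201 0.0 2.4
```

Call:
servo_tool([
  [1, 0, 0, 0.02, 0, 0, 0],
  [1, 0, 0, 0.04, 0, 0, 0],
  [1, 0, 0, 0.05, 0, 0, 0],
  [1, 0, 0, 0.05, 0, 0, 0],
  [1, 0, 0, 0.05, 0, 0, 0],
])

```text
clock: 3.02
position: [650.7, -92.8, 182.4]
ee_rot: [-0.647, 0.762, -0.001, 0.001]
contact_force: [0.4, 0.3, -0.1]
gripper_width: 85.3
grasp_force: 0.0
```

Run:
```python
from h import *
goal(659.7,-83,136.5,-9.3)
for n in('scene','top'):
    d=cam(n); print([(np.round(proj(d,[659.7,-83,158]),0)),arm.spot_point(n,'cover')[:1]])
    cv2.imwrite(f'pics/{n}1.png',cv2.resize(d['color'][120:260,220:400,::-1],(720,560),interpolation=3))
```

```text
shift [-0.0111 -0.0072  0.046 ] turn [  0.    0.2 180. ]
shift [-0.0111 -0.0072  0.046 ] turn [-0.1  0.  -0. ]
pos [650.7 -92.8 182.4] tool y 170.7 tz [ 0.002 -0.    -1.   ] j [ 0.1   0.47  0.02  0.   -1.12 -0.27] F [ 0.4  0.3 -0.1] w 85.3372713785418 0.0 3.025
[array([[290., 178.]]), [{'centre': [287.5, 185.2], 'p': 0.95}]]
[array([[313., 189.]]), [{'centre': [309.7, 191.9], 'p': 0.62}]]
```

View pics/scene1.png

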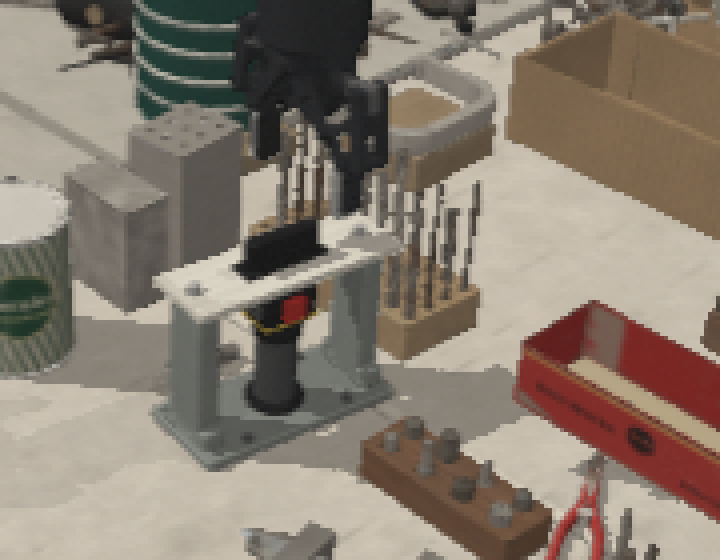

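The picture shows the open fingers about 10 mm right of the bar centre, because the fast move was clipped. I correct that and then descend.

Call:
servo_tool([
  [1, -0.006, -0.004, 0.005, 0, 0, 0],
  [1, -0.0111, -0.0072, 0.015, 0, 0, 0],
  [1, -0.0111, -0.0072, 0.03, 0, 0, 0],
  [1, -0.0111, -0.0072, 0.04, 0, 0, 0],
  [1, -0.0111, -0.0072, 0.046, 0, 0, 0],
  [1, -0.0111, -0.0072, 0.046, 0, 0, 0],
  [1, -0.0111, -0.0072, 0.046, 0, 0, 0],
])

```text
clock: 4.1
position: [659.4, -82.8, 135.8]
ee_rot: [-0.647, 0.762, -0.0, 0.0]
contact_force: [0.3, 0.3, 0.7]
gripper_width: 85.2
grasp_force: 0.0
```

```bash
python3 -c "
from h import *
goal(659.7,-83,136.5,-9.3)"
```

```text
shift [ 0.0001 -0.0003 -0.0007] turn [0.0e+00 1.0e-01 1.8e+02]
shift [ 0.0001 -0.0003 -0.0007] turn [-0.1  0.  -0. ]
pos [659.4 -82.8 135.8] tool y 170.7 tz [ 0.001 -0.    -1.   ] j [ 0.12  0.52 -0.01  0.   -1.03 -0.28] F [0.3 0.3 0.7] w 85.23474703567362 0.0 4.1
```

Call:
servo_tool([
  [0.5, 0, 0, -0.001, 0, 0, 0],
  [0.3, 0, 0, -0.001, 0, 0, 0],
  [0, 0, 0, -0.001, 0, 0, 0],
  [0, 0, 0, -0.001, 0, 0, 0],
  [0, 0, 0, -0.001, 0, 0, 0],
  [0, 0, 0, -0.001, 0, 0, 0],
  [0, 0, 0, -0.001, 0, 0, 0],
  [0, 0, 0, -0.001, 0, 0, 0],
])

```text
clock: 5.1
position: [660.0, -82.7, 136.8]
ee_rot: [-0.648, 0.762, -0.001, 0.001]
contact_force: [4.0, -0.7, 0.8]
gripper_width: 12.6
grasp_force: 61.0
```

```bash
python3 -c "
from h import *
goal(659.7,-83,136.5,-9.3)"
```

```text
shift [0.0003 0.0002 0.0003] turn [  -0.    -0.2 -180. ]
shift [0.0003 0.0002 0.0003] turn [-0.1  0.   0. ]
pos [660.  -82.7 136.8] tool y 170.7 tz [ 0.002 -0.    -1.   ] j [ 0.12  0.52 -0.01  0.   -1.03 -0.28] F [ 4.  -0.7  0.8] w 12.563266053670743 61.01160407066345 5.1
```

Call:
servo_tool([
  [0, 0, 0, -0.005, 0, 0, 0],
  [0, 0, 0, -0.01, 0, 0, 0],
  [0, 0, 0, -0.02, 0, 0, 0],
  [0, 0, 0, -0.035, 0, 0, 0],
  [0, 0, 0, -0.055, 0, 0, 0],
  [0, 0, 0, -0.07, 0, 0, 0],
  [0, 0, 0, -0.08, 0, 0, 0],
  [0, 0, 0, -0.08, 0, 0, 0],
])

```text
clock: 6.1
position: [659.2, -82.7, 217.2]
ee_rot: [-0.647, 0.762, -0.0, 0.001]
contact_force: [0.0, -0.2, -1.5]
gripper_width: 12.6
grasp_force: 60.7
```

```bash
python3 -c "
from h import *
goal(590,-386,216,90)
d=cam('scene'); cv2.imwrite('pics/lift.png',cv2.resize(d['color'][80:260,200:430,::-1],(690,540),interpolation=3))
o=[(d,np.array(arm.spot_point('scene','bare_patch')[0]['centre']))]
d=cam('top');o.append((d,np.array(arm.spot_point('top','bare_patch')[0]['centre'])))
print(tri(o),[onz(*q,0) for q in o])"
```

```text
shift [0.3105 0.0192 0.001 ] turn [-0.   0.1 80.7]
shift [0.3105 0.0192 0.001 ] turn [ -0.1  -0.  -99.3]
pos [659.2 -82.7 217.2] tool y 170.7 tz [ 0.001  0.    -1.   ] j [ 0.12  0.46  0.09 -0.   -1.2  -0.28] F [ 0.  -0.2 -1.5] w 12.635834528124018 60.731037855148315 6.1
(array([ 587.35452484, -403.01447178,   -1.65946442]), [array([0., 0.]), array([-0., -0.])]) [array([ 586.12000285, -400.70874508,    0.        ]), array([ 587.12542053, -402.68687576,    0.        ])]
```

View pics/lift.png

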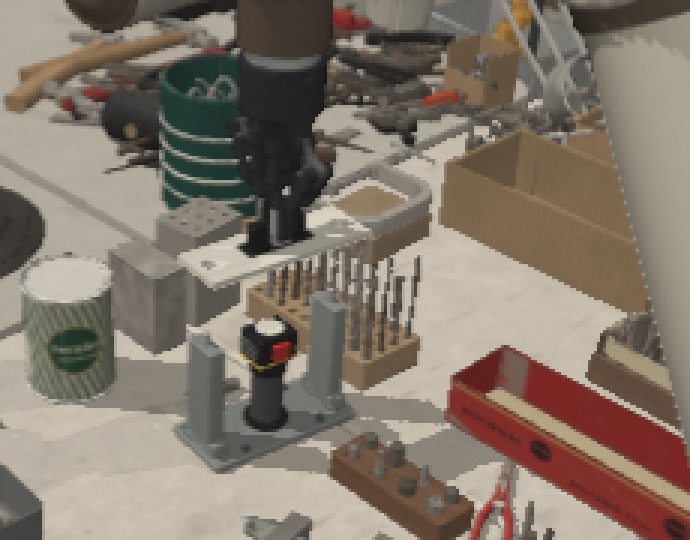

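The cover is held level, clear of the pins and above the drill bits. The two patch estimates are (590,-386) and (587,-403). I'll use (610,-395), which the top view shows as free.

Call:
servo_tool([
  [0, 0.02, 0, 0, 0, 0, 5],
  [0, 0.05, 0, 0, 0, 0, 12],
  [0, 0.08, 0, 0, 0, 0, 20],
  [0, 0.11, 0, 0, 0, 0, 28],
  [0, 0.14, 0, 0, 0, 0, 36],
  [0, 0.17, 0, 0, 0, 0, 44],
  [0, 0.2, 0, 0, 0, 0, 52],
  [0, 0.23, 0, 0, 0, 0, 60],
  [0, 0.26, 0, 0, 0, 0, 68],
  [0, 0.29, -0.001, 0, 0, 0, 75],
  [0, 0.308, -0.002, 0, 0, 0, 79],
  [0, 0.316, -0.002, 0, 0, 0, 80.7],
])

```text
clock: 7.8
position: [609.4, -395.7, 215.1]
ee_rot: [0.001, 1.0, 0.0, -0.001]
contact_force: [-0.2, 0.5, -1.0]
gripper_width: 13.0
grasp_force: 60.7
```

Call:
servo_tool([
  [0, 0, 0, 0.01, 0, 0, 0],
  [0, 0, 0, 0.03, 0, 0, 0],
  [0, 0, 0, 0.05, 0, 0, 0],
  [0, 0, 0, 0.07, 0, 0, 0],
  [0, 0, 0, 0.085, 0, 0, 0],
  [0, 0, 0, 0.1, 0, 0, 0],
  [0, 0, 0, 0.1, 0, 0, 0],
  [0, 0, 0, 0.1, 0, 0, 0],
])

```text
clock: 8.8
position: [610.5, -395.1, 117.0]
ee_rot: [-0.0, 1.0, -0.0, 0.001]
contact_force: [-0.0, -0.4, -0.3]
gripper_width: 12.4
grasp_force: 60.7
```

```bash
python3 -c "
from h import *
goal(610,-395,10.5,90)
ims=[]
for n in('scene','top'):
  d=cam(n); u,v=proj(d,[610,-395,30])[0].astype(int); ims.append(cv2.resize(d['color'][v-45:v+45,u-50:u+50,::-1],(400,360),interpolation=3))
cv2.imwrite('pics/low.png',np.hstack(ims))"
```

```text
shift [0.0006 0.0002 0.1065] turn [-0.   0.1  0. ]
shift [0.0006 0.0002 0.1065] turn [-1.0e-01 -1.0e-01 -1.8e+02]
pos [ 610.5 -395.1  117. ] tool y 90.0 tz [ 0.001 -0.001 -1.   ] j [-0.35  0.64  0.15  0.   -1.08 -1.22] F [-0.  -0.4 -0.3] w 12.398292146330995 60.70009231567383 8.8
```

View pics/low.png

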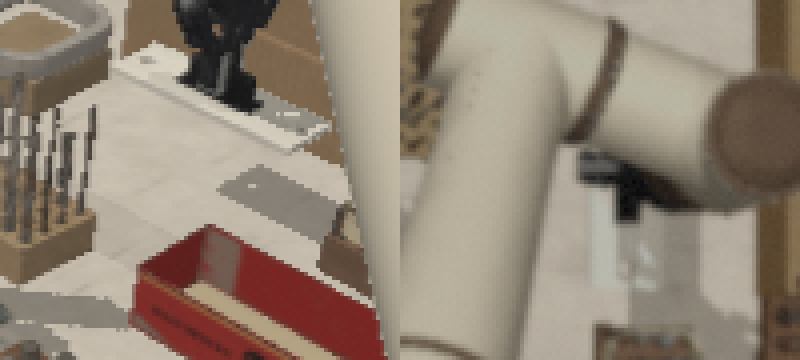

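The cover hangs level above bare table, clear of the trays. I lower it.

Call:
servo_tool([
  [0, 0, 0, 0.02, 0, 0, 0],
  [0, 0, 0, 0.04, 0, 0, 0],
  [0, 0, 0, 0.06, 0, 0, 0],
  [0, 0, 0, 0.075, 0, 0, 0],
  [0, 0, 0, 0.088, 0, 0, 0],
  [0, 0, 0, 0.096, 0, 0, 0],
  [0, 0, 0, 0.101, 0, 0, 0],
  [0, 0, 0, 0.104, 0, 0, 0],
  [0, 0, 0, 0.1065, 0, 0, 0],
  [0, 0, 0, 0.1065, 0, 0, 0],
  [0, 0, 0, 0.1065, 0, 0, 0],
])

```text
clock: 10.28
position: [610.3, -395.1, 10.8]
ee_rot: [-0.0, 1.0, -0.0, 0.001]
contact_force: [0.1, 0.9, 3.3]
gripper_width: 12.8
grasp_force: 61.3
```

Touching lightly (3.3 N). I open partly, wait, then rise.

Call:
servo_tool([
  [0.2, 0, 0, 0, 0, 0, 0],
  [0.35, 0, 0, 0, 0, 0, 0],
  [0.5, 0, 0, 0, 0, 0, 0],
  [0.5, 0, 0, 0, 0, 0, 0],
  [0.5, 0, 0, 0, 0, 0, 0],
  [0.5, 0, 0, -0.02, 0, 0, 0],
  [0.5, 0, 0, -0.06, 0, 0, 0],
  [0.5, 0, 0, -0.1, 0, 0, 0],
  [0.5, 0, 0, -0.15, 0, 0, 0],
  [1, 0, 0, -0.2, 0, 0, 0],
  [1, 0, 0, -0.23, 0, 0, 0],
  [1, 0, 0, -0.23, 0, 0, 0],
])

```text
clock: 11.78
position: [611.2, -395.7, 245.8]
ee_rot: [-0.0, 1.0, -0.002, 0.004]
contact_force: [-0.4, -0.0, -0.4]
gripper_width: 85.3
grasp_force: 0.0
```

Run:
```python
from h import *
goal(659.7,-83,240,170.7)
d=cam('scene');u,v=proj(d,[610,-395,30])[0].astype(int); a=cv2.resize(d['color'][v-45:v+45,u-50:u+50,::-1],(400,360),interpolation=3)
cv2.imwrite('pics/laid.png',a)
for n in('scene','top'):
    cam(n)
    print([(x['centre'],x['p']) for x in arm.spot_point(n,'cover')[:2]],[(x['centre'],x['p']) for x in arm.spot_point(n,'lamp_grip')[:1]],[(x['centre'],x['p']) for x in arm.spot_point(n,'lamp_head')[:1]],[(x['centre'],x['p']) for x in arm.spot_point(n,'spark_plug')[:1]])
    c=cam(n); print('expect cover',proj(c,[610,-395,0]),'grip',proj(c,[659.7,-83,102]),'head',proj(c,[659.7,-83,84]))
```

```text
shift [-0.0486  0.3127  0.0049] turn [ -0.5   0.2 -80.7]
shift [-0.0486  0.3127  0.0049] turn [ 0.2  0.6 99.3]
pos [ 611.2 -395.7  245.8] tool y 90.0 tz [ 0.009 -0.004 -1.   ] j [-0.35  0.55  0.32  0.   -1.33 -1.22] F [-0.4 -0.  -0.4] w 85.29775578899043 0.0 11.775
[([368.2, 187.6], 0.78)] [([288.0, 192.4], 0.53)] [([287.8, 198.6], 0.77)] [([289.0, 192.6], 0.41)]
expect cover [[364.97688628 191.74148903]] grip [[289.15365855 194.85733296]] head [[288.92211883 200.00566798]]
[([396.2, 213.1], 0.64)] [([310.8, 192.9], 0.61)] [([311.4, 193.9], 0.55)] [([305.7, 174.7], 0.37)]
expect cover [[399.01264193 210.19187993]] grip [[311.52796264 191.23429509]] head [[311.15675734 191.84364878]]
```

View pics/laid.png

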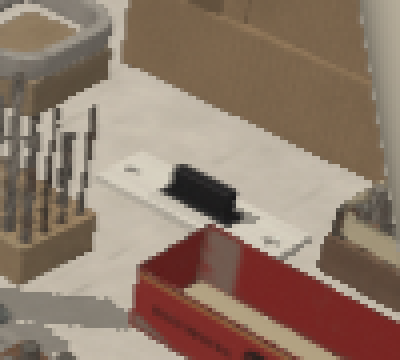

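The cover lies flat with its grip up. Back to the lamp.

Call:
servo_tool([
  [1, -0.004, 0.02, 0, 0, 0, -5],
  [1, -0.008, 0.05, 0, 0, 0, -13],
  [1, -0.013, 0.08, 0, 0, 0, -21],
  [1, -0.018, 0.11, 0, 0, 0, -29],
  [1, -0.023, 0.14, 0, 0, 0, -37],
  [1, -0.028, 0.17, 0, 0, 0, -45],
  [1, -0.033, 0.2, 0, 0, 0, -53],
  [1, -0.038, 0.23, 0, 0, 0, -61],
  [1, -0.043, 0.26, 0, 0, 0, -69],
  [1, -0.047, 0.29, 0, 0, 0, -76],
  [1, -0.0495, 0.312, 0, 0, 0, -80.7],
  [1, -0.0495, 0.312, 0, 0, 0, -80.7],
])

```text
clock: 13.92
position: [659.7, -81.4, 239.9]
ee_rot: [-0.648, 0.761, -0.0, 0.0]
contact_force: [0.2, -0.5, 0.8]
gripper_width: 85.4
grasp_force: 0.0
```

Call:
servo_tool([
  [1, 0, 0, 0.02, 0, 0, 0],
  [1, 0, 0, 0.05, 0, 0, 0],
  [1, 0, 0, 0.08, 0, 0, 0],
  [1, 0, 0, 0.09, 0, 0, 0],
  [1, 0, 0, 0.09, 0, 0, 0],
  [1, 0, 0, 0.09, 0, 0, 0],
])

```text
clock: 14.68
position: [660.4, -83.2, 151.5]
ee_rot: [-0.647, 0.762, -0.001, 0.001]
contact_force: [0.3, -0.4, 0.8]
gripper_width: 85.4
grasp_force: 0.0
```

Run:
```python
from h import *
goal(659.7,-83,84,170.7)
```

```text
shift [-0.      0.0009  0.0675] turn [-0.2  0.  -0. ]
shift [-0.      0.0009  0.0675] turn [  0.    0.3 180. ]
pos [660.4 -83.2 151.5] tool y 170.7 tz [ 0.003 -0.    -1.   ] j [ 0.12  0.51  0.01  0.   -1.06 -0.28] F [ 0.3 -0.4  0.8] w 85.38601552811808 0.0 14.675
```

Call:
servo_tool([
  [1, 0, 0, 0.01, 0, 0, 0],
  [1, 0, 0, 0.025, 0, 0, 0],
  [1, 0, 0, 0.04, 0, 0, 0],
  [1, 0, 0, 0.055, 0, 0, 0],
  [1, 0, 0, 0.065, 0, 0, 0],
  [1, 0, 0, 0.068, 0, 0, 0],
  [1, 0, 0, 0.068, 0, 0, 0],
  [1, 0, 0, 0.068, 0, 0, 0],
])

```text
clock: 15.68
position: [660.0, -82.9, 82.5]
ee_rot: [-0.648, 0.762, -0.0, 0.001]
contact_force: [-0.6, 0.7, 1.4]
gripper_width: 85.4
grasp_force: 0.0
```

Call:
servo_tool([
  [0.7, 0, 0, 0, 0, 0, 0],
  [0.5, 0, 0, 0, 0, 0, 0],
  [0.3, 0, 0, 0, 0, 0, 0],
  [0, 0, 0, 0, 0, 0, 0],
  [0, 0, 0, 0, 0, 0, 0],
  [0, 0, 0, 0, 0, 0, 0],
  [0, 0, 0, 0, 0, 0, 0],
  [0, 0, 0, 0, 0, 0, 0],
])

```text
clock: 16.68
position: [662.6, -83.4, 83.1]
ee_rot: [-0.648, 0.762, -0.003, 0.002]
contact_force: [8.8, -2.6, -0.7]
gripper_width: 35.4
grasp_force: 68.1
```

Run:
```python
from h import *
goal(659.7,-83,84,170.7)
```

```text
shift [ 0.0001  0.0029 -0.0009] turn [-0.4 -0.   0. ]
shift [ 0.0001  0.0029 -0.0009] turn [   0.    -0.6 -180. ]
pos [662.6 -83.4  83.1] tool y 170.7 tz [ 0.007 -0.001 -1.   ] j [ 0.12  0.58 -0.07  0.   -0.92 -0.28] F [ 8.8 -2.6 -0.7] w 35.35760266680335 68.14057432115078 16.675
```

The width of 35.4 (reads about 1.4 low, so ~37) means the button is in. I relieve the side load and pull up.

Call:
servo_tool([
  [0, 0, -0.0015, 0, 0, 0, 0],
  [0, 0, -0.0025, -0.004, 0, 0, 0],
  [0, 0, -0.0025, -0.01, 0, 0, 0],
  [0, 0, -0.0025, -0.02, 0, 0, 0],
  [0, 0, -0.0025, -0.032, 0, 0, 0],
  [0, 0, -0.0025, -0.044, 0, 0, 0],
  [0, 0, -0.0025, -0.056, 0, 0, 0],
  [0, 0, -0.0025, -0.068, 0, 0, 0],
  [0, 0, -0.0025, -0.078, 0, 0, 0],
  [0, 0, -0.0025, -0.085, 0, 0, 0],
  [0, 0, -0.0025, -0.089, 0, 0, 0],
  [0, 0, -0.0025, -0.089, 0, 0, 0],
])

```text
clock: 18.18
position: [662.5, -83.4, 170.6]
ee_rot: [-0.647, 0.762, -0.0, 0.0]
contact_force: [5.6, -0.8, -1.8]
gripper_width: 35.1
grasp_force: 68.5
```

Run:
```python
from h import *
goal(659.7,-83,173,170.7)
```

```text
shift [ 0.0001  0.0029 -0.0024] turn [-0.1  0.  -0. ]
shift [ 0.0001  0.0029 -0.0024] turn [0.0e+00 1.0e-01 1.8e+02]
pos [662.5 -83.4 170.6] tool y 170.7 tz [ 0.001 -0.    -1.   ] j [ 0.12  0.5   0.04  0.   -1.11 -0.28] F [ 5.6 -0.8 -1.8] w 35.14575506840375 68.54677811264992 18.175
```

Call:
servo_tool([
  [0, 0, 0, -0.001, 0, 0, 0],
  [0, 0, 0, -0.002, 0, 0, 0],
  [0, 0, 0, -0.003, 0, 0, 0],
  [0, 0, 0, -0.003, 0, 0, 0],
  [0, 0, 0, -0.003, 0, 0, 0],
  [0, 0, 0, -0.003, 0, 0, 0],
])

```text
clock: 18.92
position: [662.5, -83.3, 173.1]
ee_rot: [-0.647, 0.762, -0.0, 0.0]
contact_force: [4.9, -1.8, -2.7]
gripper_width: 35.4
grasp_force: 68.3
```

Run:
```python
from h import *
goal(659.7,-83,173,170.7)
ims=[]
for n in('scene','top'):
  d=cam(n); print([(x['centre'],round(x['p'],2)) for x in arm.spot_point(n,'lamp_head')[:1]],proj(d,[662,-83.4,84+90]))
  if n=='scene': cv2.imwrite('pics/up.png',cv2.resize(d['color'][110:250,220:400,::-1],(720,560),interpolation=3))
```

```text
shift [0.0001 0.0028 0.0001] turn [-0.  0. -0.]
shift [0.0001 0.0028 0.0001] turn [0.0e+00 1.0e-01 1.8e+02]
pos [662.5 -83.3 173.1] tool y 170.7 tz [ 0.001  0.    -1.   ] j [ 0.12  0.5   0.04  0.   -1.11 -0.28] F [ 4.9 -1.8 -2.7] w 35.38630643924406 68.27632963657379 18.925
[([291.4, 169.9], 0.53)] [[289.6386564  173.02221725]]
[] [[313.23567445 187.91433735]]
```

View pics/up.png

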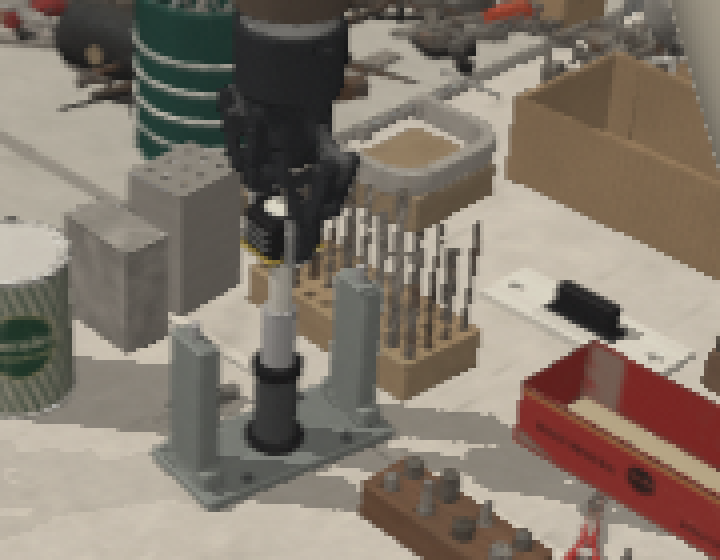

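The picture shows both mast tubes extended, the head held in the fingers, and the cover flat on the table. I check for the stop with slightly more upward travel.

Call:
servo_tool([
  [0, 0, 0, -0.001, 0, 0, 0],
  [0, 0, 0, -0.002, 0, 0, 0],
  [0, 0, 0, -0.002, 0, 0, 0],
  [0, 0, 0, -0.002, 0, 0, 0],
])

```text
clock: 19.62
position: [662.5, -83.3, 173.2]
ee_rot: [-0.647, 0.762, 0.0, 0.0]
contact_force: [7.5, -2.8, -9.1]
gripper_width: 35.4
grasp_force: 67.7
```

The stop is reached: position stays at 173.2 while the downward force rises to 9 N. Let it settle, then hand in.

Call:
servo_tool([
  [0, 0, 0, 0, 0, 0, 0],
  [0, 0, 0, 0, 0, 0, 0],
  [0, 0, 0, 0, 0, 0, 0],
])

```text
clock: 20.0
position: [662.5, -83.3, 173.2]
ee_rot: [-0.647, 0.762, 0.0, 0.0]
contact_force: [9.0, -2.6, -8.5]
gripper_width: 35.4
grasp_force: 67.7
```

```bash
python3 -c "
from h import *
goal(662,-83,173,170.7); print(arm.job_done())"
```

```text
shift [-0.0002  0.0005  0.0002] turn [ 0.  0. -0.]
shift [-0.0002  0.0005  0.0002] turn [  0.  -0. 180.]
pos [662.5 -83.3 173.2] tool y 170.7 tz [-0.  0. -1.] j [ 0.12  0.5   0.04 -0.   -1.11 -0.28] F [ 9.  -2.6 -8.5] w 35.353513583808144 67.70623683929443 20.0
the job is handed in; nothing more can be done
None
```

I handed the job in at 20 s, and no verdict came back: the cover lies flat on the bare patch, grip up, and the lamp is held at its second stop with the button squeezed in.

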